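# Touch-dry test of the blue paint sample

## Task

Check whether the blue paint sample is dry: lightly rest the fingertips on the blue patch for a second without bending its springy leaf far, and withdraw. Then stop the drying blower by pressing the red button on its control box right in and letting it go. Do not touch the other samples, which are still wet, or the green button; do not lift the leaf, and leave the jars, brush and other loose things where they stand.

Things in the scene. Friction and masses are not known exactly. Their poses are not given: they have to be found in the camera images.
- blue_spot (a point): the middle of the top face of the BLUE painted patch, to be touched: the last 60 mm of a level wooden leaf (64 mm wide, 5 mm thick), top face 53 mm above the table, flush with the bare wood. A metal clamp holds the leaf at its other end, 85 mm from this point, and rises 12 mm above the patch. Site axes: x from the free end towards the clamp, y along the row of samples, z up
- board: pale wooden board (200 x 430 x 18 mm), fixed; origin at its middle on the underside, x away from the robot, y along its length. Four sample leaves stand on it in a row, 105 mm from one to the next (gaps of 41 mm), in any order, free ends towards the robot: blue, pink, grey, green
- blue_leaf (a joint): how far the blue leaf is bent, rad: 0 at rest and level, positive when pressed down, negative when lifted. A springy leaf: in the middle of its patch, 85 mm from the bending line, it gives about 3.3 mm per newton (0.039 rad per newton); it springs back by itself
- stop_button (a joint): travel of the red stop button, m: 0 released, 0.006 fully pressed in (about 5 N); it springs back by itself
- stop_button_top (a point): the middle of the top of the red stop button's cap (28 mm across, standing 10 mm out of a black housing 44 mm across), 67 mm above the table when released, z up. It sits on the blower's grey control box (100 x 160 mm, 45 mm high) 80 mm from the green start button; which of the two is on the left varies
- start_button: the green start button's cap (28 mm across), same build as the red one; origin on its axis, 18 mm below its top; to be left alone
- pink_leaf: the leaf with the PINK patch, still wet, to be left alone; same build; origin on its bending line at the clamp, midway through its thickness, the leaf extends 115 mm along its own -x, the last 60 mm painted
- grey_leaf: the leaf with the GREY patch, still wet, to be left alone; same build; origin on its bending line at the clamp, midway through its thickness, the leaf extends 115 mm along its own -x, the last 60 mm painted
- green_leaf: the leaf with the GREEN patch, still wet, to be left alone; same build; origin on its bending line at the clamp, midway through its thickness, the leaf extends 115 mm along its own -x, the last 60 mm painted
- jar_a: a white screw-top jar with a pale blue lid, 64 mm across, 62 mm high; loose, to be left alone; origin at its middle, on the underside
- jar_b: another such white jar with a pale blue lid, 64 mm across, 62 mm high; loose, to be left alone; origin at its middle, on the underside
- pot: a small dark paint pot with a black lid, 44 mm across, 45 mm high; loose, to be left alone; origin at its middle, on the underside
- brush: a paint brush about 190 mm long lying flat; loose, to be left alone; origin on the underside, about the middle of its length, which runs along its own x
- candlestick: a turned pale-wood candlestick, 84 mm across, 165 mm high; loose, to be left alone; origin at its middle, on the underside
- marker_cup: a grey cup with markers, 70 mm across, about 130 mm high with the markers; loose, to be left alone; origin at its middle, on the underside

How it is judged:
By the outcome, as a careful person would: the job done as asked, in the order asked, and still so for the second after the job is handed in, with the robot touching nothing.
It also fails if it takes over 42 s, if anything falls off the work surface, if the arm or the gripper's body presses on something with over 40 N, if the wrist force passes 120 N, or if a joint passes its speed limit or range.

## Robot

A 6-joint arm with a two-finger parallel gripper is mounted at the origin on the work surface. World frame = base frame: x ahead of the robot, y to its left, z up, the work surface at z = 0. Lengths are in mm, angles in rad, forces in N, time in s.
With the tool pointing down it reaches from about 275 to 750 mm from the base axis. Payload 10.2 kg.
Tool frame: the origin (TCP) lies between the finger pads; the fingertips stand 17 mm ahead of it and the grasp point (between the pads) lies 2 mm behind it (tips_ahead is the distance from the TCP to the fingertips, in mm); z points along the fingers, y is the line along which they close (so a half turn about z gives the same grasp; the last joint's range is limited). The gripper opens to 85 mm and grips with 20 to 120 N. Pads are 22 mm wide; open, the fingers measure 114 mm over their backs; the gripper's body (76 mm by 85 mm) begins 54 mm behind the grasp point. The pads swing forward as they close: fully open they stand 13 mm farther back than shut.
Start: joints at [0.893, 0.313, 1.498, -0, 1.331, -0.223], TCP at [230.636, 471.633, 248.294] pointing down, gripper open.
Joint ranges: [-2.94, 2.94], [-0.97, 2.17], [0.19, 2.56], [-1.23, 4.37], [0.02, 3.11], [-2.88, 2.88]. Speed limits (rad/s): [2.39, 2.39, 3.01, 3.14, 3.14, 3.14].

## Interface

Orientations are given as a unit quaternion [w, x, y, z].
In Python, from rig import sense, capture, finish_job, boxes_of, tips_ahead gives the robot as it stands.
- The arm moves only by the tool drive_tool, never from a script. Its argument "commands" is text: rows parted by semicolons, each of 7 numbers parted by spaces: the shift along the world's x, y, z in units of 0.1 m (1.0 is 0.1 m), then the turn, a rotation vector about the world's x, y, z in units of pi/4 rad (1.0 is pi/4 rad), then the opening in per cent of the stroke, from 0 (shut) to 100 (fully open). A call has 1 to 20 rows; each row shifts and turns the commanded pose from where the row before left it; what a row does not reach is not made up. A row lasts 1/12 s, in which the tool goes at most 41.7 mm and 7.16 degrees, less where a joint would pass 70% of its speed; a pose out of reach is approached as far as the arm can. A call with a number of a shift or a turn outside -1 to 1 is refused whole. A call with a gripper value outside its range is refused whole. The fingers move at their own pace and stop on an object; "force" is the grip in N (left out, the last holds). Time passes only in rows, so rows that do not move let the fingers close. It gives the time, the measured TCP pose, the force, the opening and the grip force at its end, in the units of the state.
- sense(): the state, without advancing time (a new reading comes with each control period).
- capture(name): name is "side" or "top" or "wrist"; returns a dict with "pixels" (420x560x3 uint8, blue, green, red), "fov_y" (degrees; the focal length in pixels is half the picture's height over the tangent of half this angle, whatever the lens; pixels are square), "cx", "cy" (the principal point, pixels), "position" and "attitude" of the camera in the world; the wrist camera has in their place "tool_from_camera" (4x4, takes a point from camera to tool coordinates, whose origin is the TCP and whose axes are the flange's). Camera axes: x right, y down, z forward; pixel columns grow to the right and rows downward; lengths in mm; the calibration is good to about 2 mm. The wrist camera is an equidistant fisheye: a pixel r from the principal point sees the ray r / f radians off the axis. A picture is of the moment at which its call begins: read the wrist's pose just before it. There is no depth.
- finish_job(): hands the job in; it is judged then, once.
Trained networks look in a picture, given as the dict that the camera call returned (one of the last four; its "shot" number tells which), for a name from the list of things; names that differ only in an ending like _2 or _b are one class to them, and where a whole thing is asked for, a point or a joint stands for the part that bears it (a point fixed in the world has none). Each returns a list of dicts, best first, with "confidence" (0 to 1); they miss things now and then, are a little off and sometimes report something else, mostly with a low value. They report only what shows in the picture. A call takes as long as a camera call.
- boxes_of(picture, name): "position" ([column, row] in pixels, amid what is visible of it).
The state is a dict: "time_s": time; "joints": joint angles; "dq": joint speeds; "tau": joint torques, N m; "eef_pos": TCP position; "ee_rot": TCP orientation; "force": force on the tool from outside, world axes, zero at the start; "wrist_torque": the same for the moment, N m; "grip_width": opening from 0.0 (shut) to 1.0 (fully open); "grip_force": force on a finger pad.
Only numpy, scipy, OpenCV 4.12 (cv2) and the standard library are available. Lean on these libraries where they do the work, as an engineer would, in place of code of your own. Each camera call takes 0.05 s, during which the arm holds its last target. There are 200 camera calls.

## Working session

There is one attempt and no reset: what is moved stays moved. The work goes in short steps, Python scripts to look and compute and a tool call to move; the robot and the scene stay as the last step left them, time stands still between calls to the robot, and variables do not carry over. Pictures are saved under pics/ and viewed, at most 10 in all, crops included, and the job is handed in when it is done.

Besides the shell and the picture viewer there is one more tool, called after "Call:" in YAML: its name, and indented under it one key for each argument. drive_tool: Moves the arm, as the interface text tells. Shifts and turns lie within -1 to 1; 1 stands for 0.1 m of shift or pi/4 rad of turn. Its arguments: {"type":"object","properties":{"commands":{"type":"string"},"force":{"type":"number"}},"required":["commands"]}

```bash
ls; mkdir -p pics; cat > h.py <<'E'
import numpy as np, cv2
from scipy.spatial.transform import Rotation as R
from rig import *
def rot(a):
    a=np.array(a,float)
    return a if a.shape==(3,3) else R.from_quat(a,scalar_first=True).as_matrix()
def ray(p,px,s=None):
    f=210/np.tan(np.radians(p["fov_y"]/2)); d=np.array([(px[0]-p["cx"])/f,(px[1]-p["cy"])/f])
    if "tool_from_camera" in p:
        r=np.hypot(*d); v=np.r_[d/max(r,1e-9)*np.sin(r),np.cos(r)]
        T=np.array(p["tool_from_camera"]); Q=rot(s["ee_rot"])
        return np.array(s["eef_pos"])+Q@T[:3,3], Q@T[:3,:3]@v
    return np.array(p["position"]), rot(p["attitude"])@np.r_[d,1]
def at(p,px,z,s=None):
    o,v=ray(p,px,s); return o+v*(z-o[2])/v[2]
E
python3 - <<'E'
from h import *
s=sense();print(s)
ims=[]
for n in("side","top","wrist"):
    p=capture(n); cv2.imwrite(f"pics/{n}0.png",p["pixels"])
    print(n,{k:v for k,v in p.items() if k!="pixels"})
    for o,z in(("blue_leaf",53),("pink_leaf",53),("grey_leaf",53),("green_leaf",53),("stop_button_top",67),("start_button",67),("candlestick",80),("marker_cup",60),("jar_a",62),("pot",45),("brush",5)):
        for d in boxes_of(p,o)[:2]:
            print(o,np.round(d["position"]),round(d["confidence"],2),np.round(at(p,d["position"],z,s)))
E
```

```text
pics
{'time_s': 0.0, 'joints': array([ 8.92645762e-01,  3.13458391e-01,  1.49847354e+00,  1.35895332e-05,
        1.33096891e+00, -2.23410996e-01]), 'dq': array([-7.70058453e-04,  3.07030097e-03, -3.00669420e-04, -2.51428082e-03,
       -3.03025993e-05,  8.30773120e-04]), 'tau': array([-4.89260201e-04, -4.12271440e+01, -2.59747106e+01, -2.30130063e-04,
        4.17079747e-03,  3.97808583e-05]), 'eef_pos': array([230.45344487, 471.44866324, 247.7170385 ]), 'ee_rot': array([-2.90908364e-04,  2.25417314e-01,  9.74262083e-01, -5.85880111e-04]), 'force': array([ 0.17180402,  0.35148085, -0.07589019]), 'wrist_torque': array([ 0.01805745, -0.00023172,  0.0306516 ]), 'grip_force': 0.0, 'grip_width': 0.9964215652074201}
side {'fov_y': 50.760523319873265, 'cx': 277.065084112852, 'cy': 216.31296735698925, 'position': array([ 233.04171694, -925.17767825,  716.76972337]), 'attitude': array([-0.47289484,  0.86090898, -0.16864019,  0.08225992]), 'shot': 1}
blue_leaf [259. 208.] 0.63 [572. 104.  53.]
blue_leaf [259. 250.] 0.25 [505. -85.  53.]
pink_leaf [251. 193.] 0.92 [581. 197.  53.]
grey_leaf [2
[... 1253 characters left out ...]
401. 160.] 0.81 [ 722. -251.   45.]
brush [127. 248.] 0.92 [493. 406.   5.]
brush [244. 220.] 0.49 [571. 122.   5.]
wrist {'fov_y': 65.70646984690485, 'cx': 280.93944394784177, 'cy': 210.59880500329243, 'tool_from_camera': array([[ 7.98521220e-04, -9.66213198e-01, -2.57742932e-01,
         6.52878853e+01],
       [ 9.99998929e-01,  4.55313218e-04,  1.39127277e-03,
        -4.06735711e-01],
       [-1.22691235e-03, -2.57743767e-01,  9.66212526e-01,
        -1.25213259e+02],
       [ 0.00000000e+00,  0.00000000e+00,  0.00000000e+00,
         1.00000000e+00]]), 'shot': 3}
candlestick [299. 322.] 0.19 [362. 429.  80.]
jar_a [108. 384.] 0.7 [374. 113.  62.]
brush [300. 326.] 0.84 [417. 409.   5.]
```

View pics/top0.png

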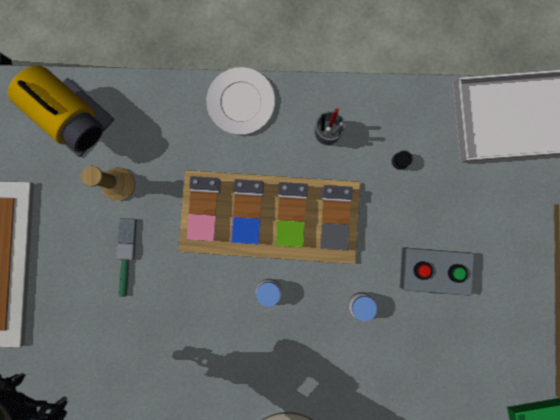

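View pics/side0.png

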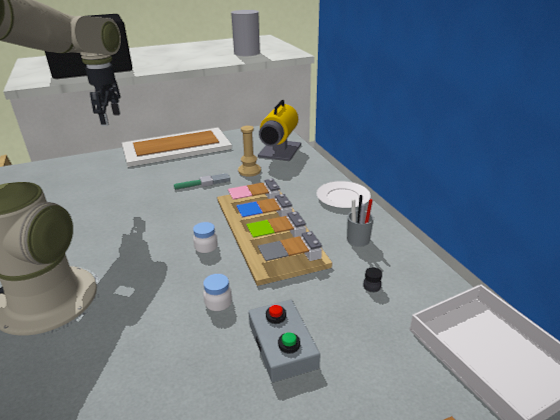

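The top view shows, left to right, pink, blue (246,231), green and grey. The red button is at (424,270) and the green one at (459,273). Next I'll refine by colour.

```bash
cat >> h.py <<'E'
def blob(p,col,near=None,rad=60):
    h=cv2.cvtColor(p["pixels"],cv2.COLOR_BGR2HSV); H,S,V=cv2.split(h)
    m={"blue":(H>112)&(H<126)&(S>190)&(V>60),"red":((H<6)|(H>174))&(S>170)&(V>90),"green":(H>60)&(H<85)&(S>150)&(V>60)}[col].astype(np.uint8)
    n,l,st,c=cv2.connectedComponentsWithStats(m)
    return sorted([(int(st[i,4]),*np.round(c[i],1),*[int(v) for v in st[i,:4]]) for i in range(1,n) if st[i,4]>25],reverse=True)[:5]
E
python3 - <<'E'
from h import *
print(tips_ahead if not callable(tips_ahead) else tips_ahead())
for n in("top","side"):
    p=capture(n)
    for c,z in(("blue",53),("red",66),("green",66)):
        for b in blob(p,c): print(n,c,b,np.round(at(p,b[1:3],z),1))
E
```

```text
17.0
top red (120, np.float64(424.4), np.float64(270.5), 418, 265, 13, 12) [ 463.7 -302.9   66. ]
top green (553, np.float64(537.3), np.float64(413.7), 509, 405, 51, 15) [ 150.9 -558.4   66. ]
top green (130, np.float64(459.1), np.float64(273.4), 453, 268, 13, 12) [ 459.3 -382.2   66. ]
side red (136, np.float64(275.4), np.float64(310.7), 269, 305, 14, 12) [ 461.5 -307.5   66. ]
side red (65, np.float64(368.3), np.float64(210.2), 365, 199, 7, 24) [840.2 -46.3  66. ]
side green (165, np.float64(288.6), np.float64(339.0), 282, 333, 14, 14) [ 457.3 -386.9   66. ]
```

Call:
drive_tool:
  commands: "0.3 -0.4 0 0 0 0 0;0.3 -0.4 0 0 0 0 0;0.3 -0.4 0 0 0 0 0;0.3 -0.4 0 0 0 0 0;0.3 -0.4 0 0 0 0 0;0.3 -0.3 0 0 0 0 0;0.2 -0.3 0 0 0 0 0;0.1 -0.3 0 0 0 0 0;0 0 0 0 0 0 0;0 0 0 0 0 0 0"
  force: 30

```text
time_s: 2.73
eef_pos: [415.6, 214.5, 248.3]
ee_rot: [0.0, 0.227, 0.974, 0.0]
force: [-0.7, 1.2, 0.1]
grip_width: 0.003
grip_force: 0.0
```

```bash
sed -i 's/(H>112)&(H<126)&(S>190)&(V>60)/(H>110)\&(H<128)\&(S>200)\&(V>40)/' h.py
python3 - <<'E'
from h import *
import rig; print(rig.tips_ahead)
for n in("wrist","top"):
    s=sense();p=capture(n); cv2.imwrite(f"pics/{n}1.png",p["pixels"])
    print(boxes_of(p,"blue_spot")[:2],p["pixels"][231,246],s["eef_pos"])
    for b in blob(p,"blue"): print(n,b,np.round(at(p,b[1:3],53,s),1))
E
```

```text
17.0
[{'position': [279.5, 338.5], 'confidence': 0.63}] [149 145 137] [415.59127351 214.49066589 248.34937262]
[{'position': [242.2, 219.5], 'confidence': 0.7}] [171  80  36] [414.83518724 216.00635924 248.35799056]
```

View pics/wrist1.png

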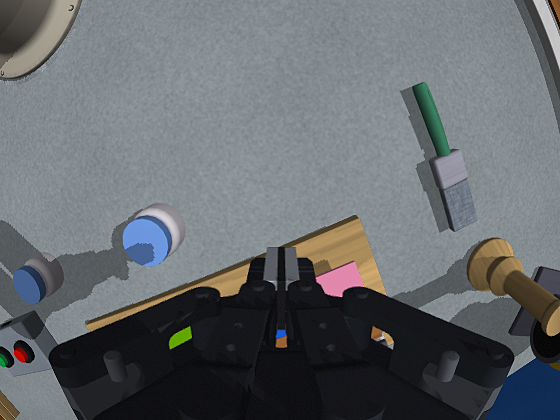

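```bash
sed -i 's/(H>110)&(H<128)&(S>200)&(V>40)/(H>106)\&(H<128)\&(S>180)\&(V>40)/' h.py
python3 - <<'E'
from h import *
for n in("top","side"):
    p=capture(n)
    for b in blob(p,"blue"): print(n,b,np.round(at(p,b[1:3],53),1))
E
```

```text
top (596, np.float64(245.3), np.float64(230.1), 232, 218, 27, 25) [545.1 112.8  53. ]
side (50574, np.float64(455.5), np.float64(127.9), 316, 0, 244, 339) [1493.6  368.4   53. ]
side (222, np.float64(248.8), np.float64(208.7), 237, 202, 25, 14) [544.2 112.5  53. ]
```

Call:
drive_tool:
  commands: "0.26 -0.2 0 0 0 0 0;0.26 -0.2 -0.1 0 0 0 0;0.26 -0.2 -0.1 0 0 0 0;0.26 -0.21 -0.2 0 0 0 0;0.26 -0.21 -0.2 0 0 0 0;0 0 -0.3 0 0 0 0;0 0 -0.3 0 0 0 0;0 0 -0.3 0 0 0 0;0 0 0 0 0 0 0;0 0 0 0 0 0 0"

```text
time_s: 3.87
eef_pos: [544.7, 114.1, 98.0]
ee_rot: [-0.001, 0.225, 0.974, -0.0]
force: [-0.3, 0.3, 1.1]
grip_width: -0.002
grip_force: 0.0
```

Call:
drive_tool:
  commands: "0 0 -0.1 0 0 0 0;0 0 -0.1 0 0 0 0;0 0 -0.03 0 0 0 0;0 0 0 0 0 0 0;0 0 0 0 0 0 0"

```text
time_s: 4.28
eef_pos: [545.3, 113.5, 75.7]
ee_rot: [0.0, 0.225, 0.974, 0.0]
force: [-0.5, -0.1, -0.3]
grip_width: 0.001
grip_force: 0.0
```

```bash
cat > fz.py <<'E'
from h import *
F=[];Z=[]
for i in range(8):
    p=capture("side"); s=sense(); F.append(s["force"]); Z.append(s["eef_pos"])
print(np.mean(F,0).round(2),np.std(F,0).round(2),np.mean(Z,0).round(1))
import time; cv2.imwrite(f"pics/s{int(time.time())}.png",cv2.resize(p["pixels"][170:270,200:330],(780,600),interpolation=cv2.INTER_CUBIC))
E
python3 fz.py; ls pics
```

```text
[-0.01 -0.04 -0.2 ] [0.67 0.53 0.34] [545.3 113.5  75.7]
s1796125585.png
side0.png
top0.png
top1.png
wrist0.png
wrist1.png
```

Tips are about 5.7 mm above the leaf. I'll go down 9 mm, which bends it about 3 mm.

Call:
drive_tool:
  commands: "0 0 -0.04 0 0 0 0;0 0 -0.03 0 0 0 0;0 0 -0.02 0 0 0 0;0 0 0 0 0 0 0;0 0 0 0 0 0 0"

```text
time_s: 5.1
eef_pos: [545.1, 113.5, 66.2]
ee_rot: [-0.0, 0.225, 0.974, -0.0]
force: [0.7, -0.5, 2.1]
grip_width: -0.003
grip_force: 0.7
```

```bash
python3 fz.py; ls pics
```

```text
[ 0.26 -0.05  1.3 ] [0.31 0.68 0.4 ] [545.1 113.5  66.4]
s1796125585.png
s1796125601.png
side0.png
top0.png
top1.png
wrist0.png
wrist1.png
```

Contact is confirmed at about 1.3 N. I'll hold for just over a second, then withdraw.

Call:
drive_tool:
  commands: "0 0 0 0 0 0 0;0 0 0 0 0 0 0;0 0 0 0 0 0 0;0 0 0 0 0 0 0;0 0 0 0 0 0 0;0 0 0 0 0 0 0;0 0 0 0 0 0 0;0 0 0 0 0 0 0;0 0 0 0 0 0 0;0 0 0 0 0 0 0;0 0 0.05 0 0 0 0;0 0 0.1 0 0 0 0;0 0 0.2 0 0 0 0;0 0 0.3 0 0 0 0;0 0 0.3 0 0 0 0;0 0 0.3 0 0 0 0;0 0 0 0 0 0 0"

```text
time_s: 6.92
eef_pos: [547.1, 113.6, 198.0]
ee_rot: [0.005, 0.225, 0.974, 0.001]
force: [0.8, 0.1, 1.0]
grip_width: 0.002
grip_force: 0.0
```

Call:
drive_tool:
  commands: "-0.07 -0.35 0 0 0 0 0;-0.07 -0.35 0 0 0 0 0;-0.07 -0.35 0 0 0 0 0;-0.07 -0.35 0 0 0 0 0;-0.07 -0.35 0 0 0 0 0;-0.07 -0.35 0 0 0 0 0;-0.07 -0.35 0 0 0 0 0;-0.07 -0.35 0 0 0 0 0;-0.07 -0.35 0 0 0 0 0;-0.07 -0.35 0 0 0 0 0;-0.07 -0.35 -0.1 0 0 0 0;-0.07 -0.33 -0.2 0 0 0 0;0 0 -0.25 0 0 0 0;0 0 -0.25 0 0 0 0;0 0 0 0 0 0 0;0 0 0 0 0 0 0"

```text
time_s: 8.25
eef_pos: [460.8, -304.2, 111.3]
ee_rot: [-0.001, 0.225, 0.974, 0.0]
force: [-0.2, -0.3, 2.3]
grip_width: 0.001
grip_force: 0.0
```

```bash
python3 - <<'E'
from h import *
s=sense();p=capture("wrist"); print(s["eef_pos"],s["joints"].round(2)); cv2.imwrite("pics/w2.png",p["pixels"])
for b in blob(p,"red"): print(b,np.round(at(p,b[1:3],66,s),1))
E
```

```text
[ 460.8440926  -304.17494456  111.32801042] [-0.8   0.52  1.58 -0.    1.05 -1.91]
(1189, np.float64(286.3), np.float64(237.3), 261, 220, 48, 38) [ 458.1 -299.6   66. ]
```

View pics/w2.png

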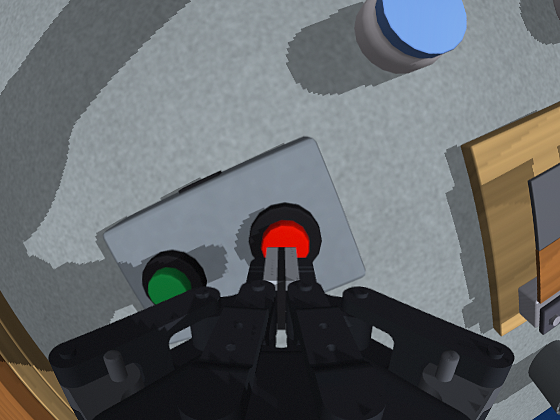

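The wrist view shows the fingertips at (281,258), over the red cap at (286,237). The green button at (168,285) is well clear. Next I'll press.

Call:
drive_tool:
  commands: "0.01 0.02 -0.1 0 0 0 0;0 0 -0.1 0 0 0 0;0 0 -0.05 0 0 0 0;0 0 -0.03 0 0 0 0;0 0 -0.03 0 0 0 0;0 0 -0.02 0 0 0 0;0 0 0 0 0 0 0;0 0 0 0 0 0 0;0 0 0 0 0 0 0"

```text
time_s: 9.05
eef_pos: [462.2, -302.4, 78.6]
ee_rot: [0.0, 0.225, 0.974, -0.0]
force: [-1.2, 2.2, 4.0]
grip_width: 0.001
grip_force: 2.2
```

Call:
drive_tool:
  commands: "0 0 -0.01 0 0 0 0;0 0 -0.01 0 0 0 0;0 0 0 0 0 0 0;0 0 0 0 0 0 0"

```text
time_s: 9.38
eef_pos: [462.3, -302.6, 77.8]
ee_rot: [0.0, 0.225, 0.974, -0.0]
force: [-5.6, 6.5, 18.1]
grip_width: 0.004
grip_force: 8.9
```

It bottomed out: 18 N, with travel stopped. Releasing and withdrawing.

Call:
drive_tool:
  commands: "0 0 0 0 0 0 0;0 0 0 0 0 0 0;0 0 0.05 0 0 0 0;0 0 0.1 0 0 0 0;0 0 0.2 0 0 0 0;0 0 0.3 0 0 0 0;0 0 0.3 0 0 0 0;0 0 0.3 0 0 0 0;0 0 0 0 0 0 0;0 0 0 0 0 0 0"

```text
time_s: 10.22
eef_pos: [462.5, -303.2, 202.9]
ee_rot: [0.002, 0.225, 0.974, -0.001]
force: [-0.7, 0.5, -0.9]
grip_width: -0.002
grip_force: 0.0
```

```bash
python3 - <<'E'
from h import *
print(sense()["force"],sense()["eef_pos"])
p=capture("side"); cv2.imwrite("pics/side3.png",p["pixels"])
for c,z in(("blue",53),("red",66)):
    for b in blob(p,c): print(c,b)
E
```

```text
[-0.67318749  0.54888468 -0.86917519] [ 462.49398015 -303.1595859   202.86742616]
blue (50614, np.float64(455.6), np.float64(127.8), 316, 0, 244, 339)
blue (156, np.float64(246.0), np.float64(209.3), 237, 203, 20, 13)
red (137, np.float64(275.4), np.float64(310.6), 269, 305, 14, 12)
red (65, np.float64(368.3), np.float64(210.2), 365, 199, 7, 24)
```

View pics/side3.png

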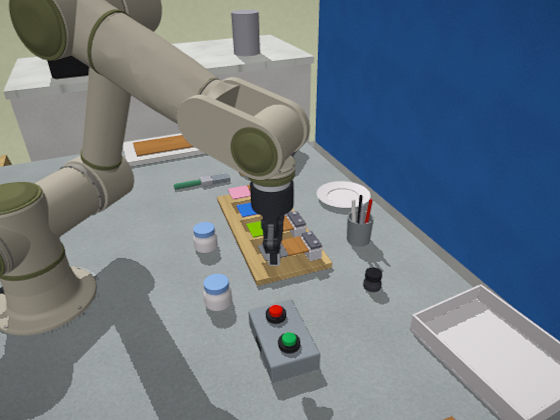

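The red button is back out at (275,311), everything visible is where it stood, and the gripper is clear above the box.

```bash
python3 -c "
from rig import *
print(finish_job())"
```

```text
the job is handed in; nothing more can be done
None
```

I rested the closed fingertips on the blue patch at about 1.3 N for over a second and withdrew, then pressed the red stop button until it bottomed out (about 18 N) and let it spring back. The job is handed in; no verdict came back.

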